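# Spring a loaded spindle into a bench tape dispenser

### The arm

A 6-joint arm with a two-finger parallel gripper is mounted at the origin on the work surface. World frame = base frame: x ahead of the robot, y to its left, z up, the work surface at z = 0. Lengths are in m, angles in rad, forces in N, time in s.
With the tool pointing down it reaches from about 0.3 to 0.775 m from the base axis. Payload 14.6 kg.
Tool frame: the origin (TCP) lies between the finger pads; the fingertips stand ctrl.tip_extent ahead of it and the grasp point (between the pads) lies 3 mm ahead of it (ctrl.tip_extent is the distance from the TCP to the fingertips, in m); z points along the fingers, y is the line along which they close (so a half turn about z gives the same grasp; the last joint's range is limited). The gripper opens to 94 mm and grips with 3 to 60 N. Pads are 16 mm wide; open, the fingers measure 119 mm over their backs; the gripper's body (75 mm by 177 mm) begins 78 mm behind the grasp point.
Start: joints at [1.098, 0.3, 1.521, -0, 1.321, -0.067], TCP at [0.217, 0.505, 0.227] pointing down, gripper open.
Joint ranges: [-3.03, 3.03], [-0.79, 2.21], [0.23, 2.52], [-1.04, 4.18], [0, 3.07], [-2.55, 2.55]. Speed limits (rad/s): [2.22, 2.22, 2.57, 3.14, 3.14, 3.14].

### API

Orientations are given as [roll, pitch, yaw] about the fixed x, y, z axes, in that order (R = Rz(yaw) Ry(pitch) Rx(roll)).
In Python, from station import ctrl, eyes gives the robot as it stands. The module is installed in compiled form; this text tells all that it offers.
- The arm moves only by the tool run_rows, called after "Request:" as name([rows], argument=value, ...), one row to a line, values as JSON. Schema: {"type":"object","properties":{"steps":{"type":"array","items":{"type":"array","prefixItems":[{"type":"array","items":{"type":"number"},"minItems":3,"maxItems":3},{"type":"array","items":{"type":"number"},"minItems":3,"maxItems":3}],"minItems":2,"maxItems":2},"minItems":1,"maxItems":10},"finger_gap":{"type":"number"},"grip_force":{"type":"number"},"only":{"type":"string"},"quiet":{"type":"boolean"},"lines":{"type":"string"}},"required":["steps"],"additionalProperties":false}. steps is a list of rows, 1 to 10 of them, each written [[dx, dy, dz], [rx, ry, rz]]: dx, dy, dz in m, then a rotation vector rx, ry, rz in rad; each row shifts and turns the commanded pose from where the row before left it, along the tool's axes as they then stand; what a row does not reach is not made up. A row lasts 1/10 s, in which the tool goes at most 0.05 m and 0.15 rad, less where a joint would pass 70% of its speed; a pose out of reach is approached as far as the arm can. finger_gap is the finger opening in m, set as the call begins (left out keeps the last). The fingers move at their own pace and stop on an object; grip_force is the grip in N (left out, the last holds). Time passes only in rows, so rows that do not move let the fingers close. The tool returns the time, the measured TCP pose, the force, the opening and the grip force at its end. only (a regular expression) keeps the lines of the reply that match it, lines (a string "A,B") keeps lines A to B, and quiet returns only ok. Input that does not fit is refused with a message, and nothing moves.
- ctrl.get_obs(): the state, without advancing time (a new reading comes with each control period).
- eyes.camera(name): name is "scene" or "top"; returns a dict with "pixels" (420x560x3 uint8, blue, green, red), "fx", "fy", "cx", "cy" (pixels), "extrinsics" (4x4, takes a point from camera to world coordinates). Camera axes: x right, y up, looking along -z (the intrinsics and any distortion apply to the point x, -y, -z); pixel columns grow to the right and rows downward; lengths in m; the calibration is good to about 2 mm. A picture is of the moment at which its call begins. There is no depth.
- ctrl.hand_in(): hands the job in; it is judged then, once.
The state is a dict: "time_s": time; "qpos": joint angles; "joint_vel": joint speeds; "tau": joint torques, N m; "ee_pos": TCP position; "eef_rot": TCP orientation; "force": force on the tool from outside, world axes, zero at the start; "moment": the same for the moment, N m; "grip_width": finger opening in m; "grip_force": force on a finger pad.
Only numpy, scipy, OpenCV 4.12 (cv2) and the standard library are available. Lean on these libraries where they do the work, as an engineer would, in place of code of your own. Each camera call takes 0.05 s, during which the arm holds its last target. There are 200 camera calls.

### The job

The spring-loaded spindle with two rolls of black tape is lying on the bench; fit it back into the tape dispenser. Put its sprung end into one of the two cups, press the spindle in against its spring until the other end clears the opposite cup, bring it level and let it spring out, so that both end pins sit fully home in their cups and the spindle is held there by its own spring (either way round will do). Press no harder than the spring needs, ram nothing, and leave the other things on the bench where they are.

Things in the scene. Friction and masses are not known exactly. Their poses are not given: they have to be found in the camera images.
- spindle: White plastic spindle, 178 mm from tip to tip relaxed, 0.18 kg, with two black tape rolls (64 mm diameter) tight on it on which it lies: axis 32 mm over the bench. Origin on the axis, mid bare barrel (30 mm diameter, the place to grip); own x runs along it to the sprung end. Rolls cover x = -49..-30 and 30..49 mm, the barrel -72..52 mm; beyond are the fixed pin (-x) and the sprung plunger (+x).
- tip_s (a point): Tip of the sprung end, spindle x = 92 mm relaxed. The plunger is a 22 mm thick sleeve, 26 mm long, then a pin 10 mm thick and 14 mm long with a hemispherical nose. It slides into the barrel by at most 17 mm (161 mm tip to tip) and then stops hard; the spring needs 3 N to start and 14 N when fully in (0.65 N per mm).
- tip_f (a point): Tip of the fixed end, spindle x = -86 mm: a plain flat-ended pin 10 mm thick and 14 mm long, standing out of the barrel's end.
- dispenser: Blue steel tape dispenser fixed to the bench. Base plate 125 x 222 x 5 mm; origin at its middle on the bench; own y runs from the adjustable cheek to its own cheek. Cheeks: upright, 50 mm wide, 3 mm thick, tops 95 mm over the bench, with a black cup on each inner face. A toothed cutter bar 36 mm high stands along the front (x = -60 mm); nothing else between the cheeks is higher.
- cheek: The adjustable cheek at the dispenser's -y end, clamped in its slots: the distance between the two cup floors is 170.3 to 171.7 mm, other each time. Origin on the bench straight below its cup's floor; axes parallel to the dispenser's.
- cup_a (a point): Middle of the floor of the cup on the dispenser's own cheek (+y end), 75 mm over the bench, where a pin's tip bears. A cup is a round recess 8 mm deep, 14 mm wide at the floor and 20 mm at the mouth, 26 mm over its rim; it opens level towards the other cup.
- cup_b (a point): The same point of the like cup on the adjustable cheek (-y end), also 75 mm over the bench; it opens towards cup_a.
- can: bystander: upright spray can with a black cap, 52 mm diameter, 160 mm tall; origin at the middle of its base
- funnel: bystander: orange funnel standing on its wide mouth, 100 mm diameter, 125 mm tall; origin at the middle of its base
- spanner: bystander: steel spanner lying flat, 200 mm long along its own x, 9 mm thick; origin at its middle on the bench
- masking: bystander: roll of wide yellow tape lying flat, 104 mm diameter, 25 mm tall; origin at the middle of its base
There are look-alikes about, which are no part of the job. Leave any blue, green or purple look-alike of the spindle alone.

How it is judged:
On the way, in this order (a step that is already met when the one before it is completed fails the run):
1. the spindle is lifted off the bench (height (world z) of spindle above 0.06 m), for 0.2 s.
2. one end is in a cup and the spring is pressed in until the spindle is short enough to pass the other cup (under 166 mm tip to tip) (distance between tip_s and tip_f below 0.166 m and (distance between any of tip_s, tip_f and cup_a below 0.008 m or distance between any of tip_s, tip_f and cup_b below 0.008 m)), for 0.1 s.
At the end, for the whole second after the job is handed in: The spindle hangs between the two cups by its own spring, either way round: the tip of each end pin lies within 4 mm of the middle of its cup's floor (home in the 8 mm deep cup), and the spindle is at rest (((distance between tip_s and cup_a below 0.004 m and distance between tip_f and cup_b below 0.004 m) or (distance between tip_s and cup_b below 0.004 m and distance between tip_f and cup_a below 0.004 m)) and linear speed of spindle below 0.02 m/s and angular speed of spindle below 0.3 rad/s); the robot touches nothing.
It fails at once if the spindle is pressed on the dispenser with more than 21 N (the spring needs at most 14 N) (contact force between spindle and dispenser above 21 N or contact force between spindle and cheek above 21 N).
It fails at once if the fingers or the arm ram the dispenser with more than 21 N (contact force between any of the arm, the fingers and dispenser above 21 N or contact force between any of the arm, the fingers and cheek above 21 N).
It fails at once if a bystander is shifted by more than 20 mm or knocked over (distance of any of can, funnel, spanner, masking from where it was at the start of the episode above 0.02 m or angle between any of can, funnel's own z axis and vertical above 0.4 rad).
It also fails if it takes over 58 s, if anything falls off the work surface, if the arm or the gripper's body presses on something with over 40 N, if the wrist force passes 120 N, or if a joint passes its speed limit or range.

## Working session

There is one attempt and no reset: what is moved stays moved. The work goes in short steps, Python scripts to look and compute and a tool call to move; the robot and the scene stay as the last step left them, time stands still between calls to the robot, and variables do not carry over. Pictures are saved under pics/ and viewed, at most 13 in all, crops included, and the job is handed in when it is done.

```bash
mkdir -p pics
```

Run:
```python
from station import ctrl, eyes
import cv2,numpy as np
for n in("scene","top"):
    c=eyes.camera(n); cv2.imwrite(f"pics/{n}0.png",c["pixels"])
    print(n,c["fx"],c["fy"],c["cx"],c["cy"],[k for k in c]); print(np.round(c["extrinsics"],4).tolist())
print(ctrl.get_obs(),ctrl.tip_extent)
```

```text
scene 510.22215168179747 510.22215168179747 276.9086785579439 207.4731646877595 ['pixels', 'fx', 'fy', 'cx', 'cy', 'extrinsics']
[[-0.5711, -0.4732, 0.6708, 1.3902], [0.8209, -0.3302, 0.4659, 0.6196], [0.001, 0.8167, 0.577, 0.7836], [0.0, 0.0, 0.0, 1.0]]
top 428.9466906305237 428.9466906305237 281.98410428195143 213.8038822963039 ['pixels', 'fx', 'fy', 'cx', 'cy', 'extrinsics']
[[0.0024, 0.9833, -0.1822, 0.3706], [-1.0, 0.0039, 0.0078, 0.0485], [0.0083, 0.1822, 0.9832, 1.1774], [0.0, 0.0, 0.0, 1.0]]
{'time_s': 0.1, 'qpos': array([ 1.09841728e+00,  3.00404159e-01,  1.52149759e+00,  1.47269330e-05,
        1.32070748e+00, -6.66117410e-02]), 'joint_vel': array([ 0.00013787, -0.00156778, -0.00175662, -0.00155996, -0.0005719 ,
        0.00037762]), 'tau': array([ 4.18308537e-04, -5.32650447e+01, -3.53278077e+01,  7.09770690e-02,
        2.35407829e-02, -8.38768142e-05]), 'ee_pos': array([0.21700935, 0.50515334, 0.22695836]), 'eef_rot': array([-3.14057929e+00, -8.18990248e-05,  2.73582166e+00]), 'force': array([ 0.63878019, -0.06501859,  0.56691824]), 'moment': array([ 0.0616557 , -0.0357881 ,  0.05078952]), 'grip_force': 0.0, 'grip_width': 0.09403805964918906} 0.022
```

View pics/scene0.png

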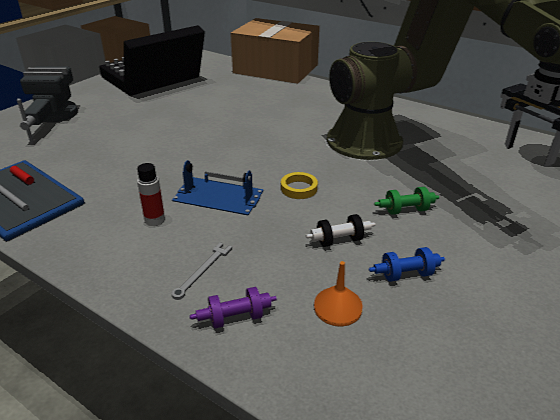

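View pics/top0.png

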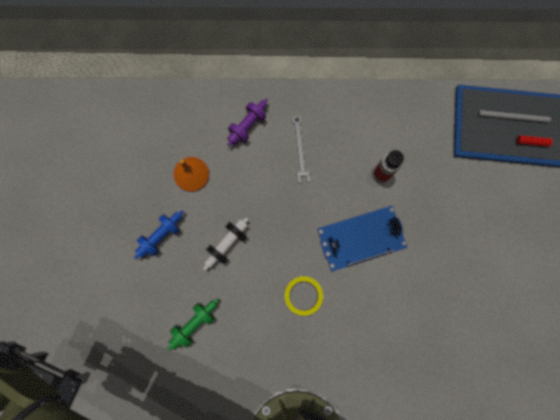

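The scene view shows the white spindle with black rolls at (341,231) and the dispenser at (218,190). In the top view they are at (227,245) and (362,238).

Things that could be taken for the spindle, by top-view pixel: white (227,245), blue (160,235), green (194,325), purple (248,122). I choose the white one with black rolls, and check it in a close crop next.

Run:
```python
import cv2,numpy as np
s=cv2.imread("pics/scene0.png");t=cv2.imread("pics/top0.png")
f=lambda im,x,y,w,h:cv2.resize(im[y:y+h,x:x+w],(400,300),interpolation=cv2.INTER_CUBIC)
cv2.imwrite("pics/crop1.png",np.vstack([np.hstack([f(s,300,200,80,60),f(t,187,215,80,60)]),np.hstack([f(s,164,148,108,81),f(t,308,198,108,81)])]))
```

```text
(no output)
```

View pics/crop1.png

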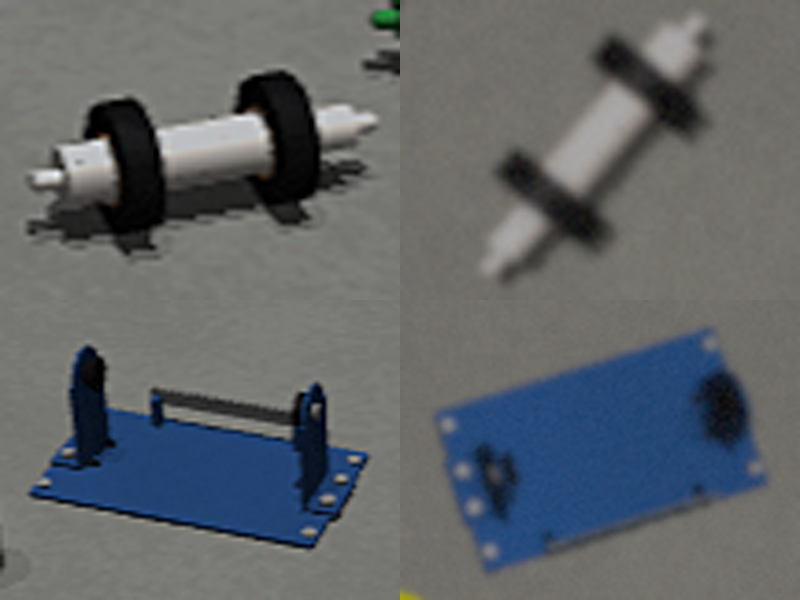

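The white spindle has its fixed end (thick barrel, then thin pin) at upper right in the top view and its sprung end at lower left. The dispenser's cutter bar is on the robot side. Now I measure.

Create h.py:
```python
import cv2,numpy as np
from station import ctrl,eyes
def ray(c,u,v):
    d=np.array([(u-c["cx"])/c["fx"],-(v-c["cy"])/c["fy"],-1.]);E=c["extrinsics"];return E[:3,3],E[:3,:3]@d
def onz(c,p,z):
    o,d=ray(c,*p);return o+d*(z-o[2])/d[2]
def tri(c1,p1,c2,p2):
    o1,d1=ray(c1,*p1);o2,d2=ray(c2,*p2)
    A=np.stack([d1,-d2],1);s=np.linalg.lstsq(A,o2-o1,rcond=None)[0]
    a,b=o1+d1*s[0],o2+d2*s[1];return (a+b)/2,np.linalg.norm(a-b)
def proj(c,X):
    E=c["extrinsics"];q=E[:3,:3].T@(np.asarray(X)-E[:3,3]);return np.array([c["cx"]+c["fx"]*q[0]/-q[2],c["cy"]-c["fy"]*q[1]/-q[2]])
def avg(n,k=4):
    c=eyes.camera(n);c["pixels"]=np.mean([c["pixels"]]+[eyes.camera(n)["pixels"] for _ in range(k-1)],0).astype(np.uint8);return c
def comp(m,near):
    n,l,st,ce=cv2.connectedComponentsWithStats(m.astype(np.uint8));
    best=min(range(1,n),key=lambda i:np.linalg.norm(ce[i]-near)+ (1e3 if st[i,4]<8 else 0));return l==best,ce[best],st[best]
```

Run:
```python
from h import *
import pickle
S=avg("scene",2);T=avg("top",4);pickle.dump((S,T),open("st.pkl","wb"))
for nm,c,disp,sp in(("S",S,(215,195),(341,231)),("T",T,(362,238),(227,245))):
    hsv=cv2.cvtColor(c["pixels"],cv2.COLOR_BGR2HSV);H,Sa,V=[hsv[...,i].astype(int) for i in range(3)]
    w=(V>135)&(Sa<60)
    yy,xx=np.nonzero(w&(np.hypot(*(np.indices(w.shape)-np.array(sp[::-1])[:,None,None]))<45))
    P=np.stack([xx,yy],1).astype(float);m=P.mean(0);u=np.linalg.svd(P-m,full_matrices=0)[2][0];t=(P-m)@u
    e=[m+u*t.min(),m+u*t.max()]
    E=[onz(c,p,.032) for p in e]; print(nm,"spindle",np.round(e,1).tolist(),np.round(E,4).tolist(),np.linalg.norm(E[0]-E[1]))
    b=(H>100)&(H<125)&(Sa>120)
    b&=np.hypot(*(np.indices(w.shape)-np.array(disp[::-1])[:,None,None]))<60
    mb=cv2.morphologyEx(b.astype(np.uint8),cv2.MORPH_CLOSE,np.ones((9,9)))
    cn=max(cv2.findContours(mb,0,2)[0],key=cv2.contourArea)
    if nm=="T":
        r=cv2.boxPoints(cv2.minAreaRect(cn)); R=np.array([onz(c,p,.005) for p in r]);print("plate",r.round(1).tolist(),R.round(4).tolist(),[np.linalg.norm(R[i]-R[i-1]).round(4) for i in range(4)],R.mean(0))
    q=cv2.approxPolyDP(cv2.convexHull(cn),2.5,True)[:,0];print("hull",q.tolist(),[onz(c,p,.005)[:2].round(3).tolist() for p in q])
    k=(V<50)&(np.hypot(*(np.indices(w.shape)-np.array(disp[::-1])[:,None,None]))<60)
    n,l,st,ce=cv2.connectedComponentsWithStats(k.astype(np.uint8))
    print("black",[(ce[i].round(1).tolist(),st[i].tolist()) for i in range(1,n) if st[i,4]>6])
f=lambda im,x,y,w,h,W,Hh:cv2.resize(im[y:y+h,x:x+w],(W,Hh),interpolation=cv2.INTER_CUBIC)
cv2.imwrite("pics/crop2.png",np.hstack([np.vstack([f(S["pixels"],174,155,40,30,400,300),f(S["pixels"],230,160,40,30,400,300)]),np.vstack([f(T["pixels"],315,225,40,30,400,300),f(T["pixels"],375,210,40,30,400,300)])]))
```

```text
S spindle [[379.5, 221.2], [305.9, 233.6]] [[0.4202, 0.2533, 0.032], [0.5653, 0.1309, 0.032]] 0.1898548942490963
hull [[172, 199], [186, 161], [249, 171], [262, 189], [248, 214]] [[0.615, -0.265], [0.442, -0.375], [0.379, -0.183], [0.436, -0.094], [0.552, -0.054]]
black [([187.9, 177.2], [183, 161, 12, 33, 243]), ([237.3, 182.4], [205, 171, 47, 34, 304]), ([161.3, 205.4], [158, 191, 7, 32, 49]), ([183.5, 202.5], [179, 202, 10, 2, 10]), ([202.8, 206.1], [190, 204, 26, 5, 27]), ([226.5, 210.5], [222, 210, 10, 2, 10]), ([240.5, 213.1], [233, 212, 16, 3, 16]), ([226.2, 251.9], [220, 248, 12, 7, 18])]
T spindle [[245.9, 217.9], [203.3, 268.4]] [[0.5712, 0.1373, 0.032], [0.435, 0.2477, 0.032]] 0.17534136137419287
plate [[316.5, 228.89999389648438], [393.3999938964844, 204.5], [406.79998779296875, 246.60000610351562], [329.8999938964844, 271.0]] [[0.5458, -0.0563, 0.005], [0.6156, -0.2725, 0.005], [0.4976, -0.3039, 0.005], [0.4305, -0.0912, 0.005]] [np.float64(0.1205), np.float64(0.2272), np.float64(0.1221), np.float64(0.2231)] [ 0.52236198 -0.18095836  0.005     ]
hull [[389, 207], [399, 222], [405, 246], [332, 270], [321, 243], [320, 228]] [[0.608, -0.26], [0.566, -0.286], [0.499, -0.299], [0.433, -0.097], [0.507, -0.068], [0.548, -0.066]]
black [([395.0, 226.8], [390, 218, 11, 18, 140]), ([330.6, 240.3], [330, 239, 2, 4, 7]), ([333.7, 249.9], [332, 247, 4, 7, 14])]
```

View pics/crop2.png

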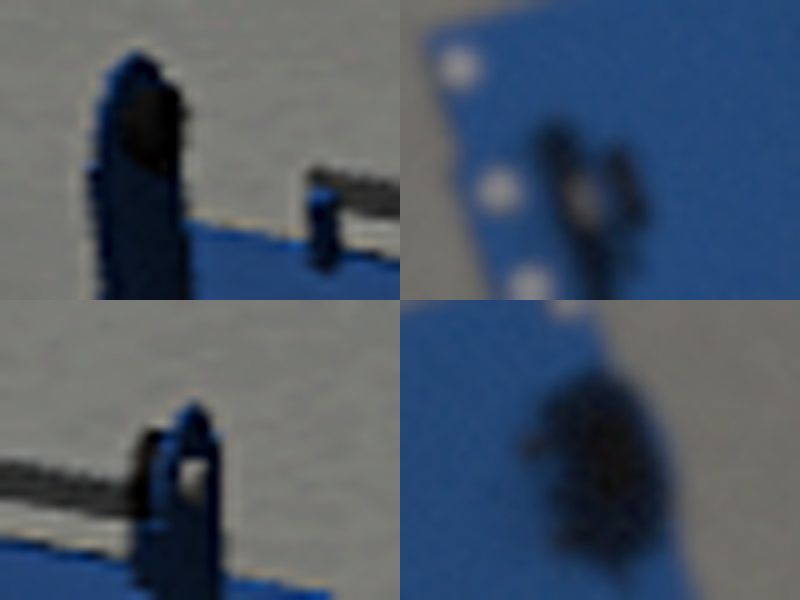

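In crop2 the -y cup disc is at scene (189.3,168.2). The +y cheek's outer bolt is at scene (249.5,178) and top (333.2,244.5). Next: sub-pixel plate edges, then triangulate.

Run:
```python
from h import *
import pickle
S,T=pickle.load(open("st.pkl","rb"))
r=lambda x:np.round(x,4).tolist()
print("bolt",[r(x) for x in tri(S,(249.5,178),T,(333.2,244.5))])
print("cupN on z75 (scene)",r(onz(S,(189.3,168.2),.075)),"tri w. top blob",[r(x) for x in tri(S,(189.3,168.2),T,(395.5,226))])
for n,a,b in(("s",(375.5,224),(203.5,268.5)),("f",(304.5,236),(247.5,218.5))): print(n,[r(x) for x in tri(S,a,T,b)],r(onz(T,b,.032)),r(onz(S,a,.032)))
# roll centres by dark mask in both views
for nm,c,sp in(("S",S,(341,231)),("T",T,(227,245))):
    g=c["pixels"].max(2); m=(g<60)&(np.hypot(*(np.indices(g.shape)-np.array(sp[::-1])[:,None,None]))<32)
    n,l,st,ce=cv2.connectedComponentsWithStats(m.astype(np.uint8)); print(nm,[(r(ce[i]),st[i].tolist()) for i in range(1,n) if st[i,4]>15])
# plate edges, subpixel blue-excess crossing
im=cv2.GaussianBlur(T["pixels"],(0,0),.8).astype(float);B=im[...,0]-im[...,2]
def edge(p0,p1,out):
    P=[];p0,p1,out=map(lambda a:np.array(a,float),(p0,p1,out))
    for s in np.linspace(.1,.9,40):
        q=p0+(p1-p0)*s; t=np.arange(-7,7,.25); xy=(q+t[:,None]*out).astype(np.float32)
        v=cv2.remap(B.astype(np.float32),xy[:,0],xy[:,1],1).ravel(); th=35
        i=np.nonzero((v[:-1]>th)&(v[1:]<=th))[0]
        if len(i): P.append(q+out*t[i[-1]])
    P=np.array(P);W=np.array([onz(T,p,.005)[:2] for p in P]);m=np.median(W,0);
    l=cv2.fitLine(W.astype(np.float32),cv2.DIST_HUBER,0,1e-4,1e-4).ravel();return l[2:],l[:2]
for nm,a in(("far",((320,228),(391,206),(-.3,-.95))),("near",((332,270),(405,246),(.3,.95))),("left",((318,229),(331,271),(-.95,.3))),("right",((392,206),(406,246),(.95,-.3)))):
    c,d=edge(*a);print(nm,r(c),r(d),"deg",np.degrees(np.arctan2(d[1],d[0])).round(2))
```

```text
bolt [[0.4945, -0.092, 0.0721], 0.0024]
cupN on z75 (scene) [0.551, -0.2514, 0.075] tri w. top blob [[0.5447, -0.2577, 0.0697], 0.0004]
s [[0.4343, 0.2483, 0.0301], 0.002] [0.4347, 0.2471, 0.032] [0.4362, 0.2501, 0.032]
f [[0.5708, 0.132, 0.0285], 0.0026] [0.5696, 0.1329, 0.032] [0.5752, 0.1331, 0.032]
S [([340.6763, 233.2359], [311, 214, 62, 37, 831])]
T [([236.8467, 232.2133], [226, 223, 21, 19, 150]), ([217.5132, 255.1447], [207, 246, 21, 18, 152])]
far [0.5830000042915344, -0.1687999963760376] [0.30079999566078186, -0.9537000060081482] deg -72.49
near [0.4677000045776367, -0.19840000569820404] [0.30790001153945923, -0.9513999819755554] deg -72.07
left [0.4853000044822693, -0.07509999722242355] [0.9424999952316284, 0.334199994802475] deg 19.52
right [0.5432000160217285, -0.2879999876022339] [0.9559999704360962, 0.29319998621940613] deg 17.05
```

Add to h.py:
```python
from scipy.spatial.transform import Rotation as Ro
def plan(p,yaw,tilt=0.):
    "delta in tool axes from measured pose to TCP p, yaw, tilt about tool y"
    o=ctrl.get_obs();R=Ro.from_euler("xyz",o["eef_rot"]);G=Ro.from_euler("xyz",[np.pi,0,yaw])*Ro.from_rotvec([0,tilt,0])
    print("t",round(o["time_s"],1),"d",(R.inv().apply(np.array(p)-o["ee_pos"])).round(4),"rv",(R.inv()*G).as_rotvec().round(4),"F",o["force"].round(1),"M",o["moment"].round(2),"w",round(o["grip_width"],4),"gf",round(o["grip_force"],1))
```

Run:
```python
from h import *
import pickle
S,T=pickle.load(open("st.pkl","rb"))
a,b=[onz(T,p,.036) for p in((236.85,232.2),(217.5,255.1))];print(a,b,(a+b)/2,np.degrees(np.arctan2(*(a-b)[1::-1])))
```

```text
[0.53144649 0.16049445 0.036     ] [0.46990409 0.21051491 0.036     ] [0.50067529 0.18550468 0.036     ] -39.10353851349791
```

Request:
run_rows([
  [[-0.0389, -0.0177, 0], [0, 0, 0]],
  [[-0.0389, -0.0177, 0], [0, 0, 0]],
  [[-0.0389, -0.0177, 0], [0, 0, 0]],
  [[-0.0389, -0.0177, 0], [0, 0, 0]],
  [[-0.0389, -0.0177, 0], [0, 0, 0]],
  [[-0.0389, -0.0177, 0], [0, 0, 0]],
  [[-0.0389, -0.0177, 0], [0, 0, 0]],
  [[-0.0389, -0.0177, 0], [0, 0, 0]],
  [[-0.0389, -0.0177, 0], [0, 0, 0]],
  [[-0.0389, -0.0177, 0], [0, 0, 0]],
], finger_gap=0.094)

```text
time_s: 1.4
ee_pos: [0.5056, 0.1876, 0.2276]
eef_rot: [3.141, 0.0, 2.736]
force: [0.3, 0.3, 0.2]
grip_width: 0.0941
grip_force: 0.0
```

Request:
run_rows([
  [[0, 0, 0], [0, 0, 0.1]],
  [[0, 0, 0], [0, 0, 0.1]],
  [[0, 0, 0], [0, 0, 0.1]],
  [[0, 0, 0], [0, 0, 0]],
])

```text
time_s: 1.8
ee_pos: [0.5047, 0.1891, 0.2274]
eef_rot: [-3.141, -0.0, 2.434]
force: [0.5, -0.0, -0.5]
grip_width: 0.0939
grip_force: 0.0
```

```bash
python3 -c "
from h import *
plan([.5046,.1885,.035],2.438)"
```

```text
t 1.8 d [-0.0003 -0.0004  0.1924] rv [-0.0001 -0.0001 -0.004 ] F [ 0.5 -0.  -0.5] M [-0.05 -0.04 -0.02] w 0.0939 gf 0.0
```

Request:
run_rows([
  [[0, -0.0025, 0.024], [0, 0, -0.014]],
  [[0, 0, 0.024], [0, 0, 0]],
  [[0, 0, 0.024], [0, 0, 0]],
  [[0, 0, 0.024], [0, 0, 0]],
  [[0, 0, 0.024], [0, 0, 0]],
  [[0, 0, 0.024], [0, 0, 0]],
  [[0, 0, 0.024], [0, 0, 0]],
  [[0, 0, 0.024], [0, 0, 0]],
  [[0, 0, 0], [0, 0, 0]],
])

```text
time_s: 2.7
ee_pos: [0.5015, 0.1869, 0.0329]
eef_rot: [-3.138, -0.003, 2.453]
force: [0.0, 0.7, 1.0]
grip_width: 0.0938
grip_force: 0.0
```

Request:
run_rows([
  [[0, 0, 0], [0, 0, 0]],
  [[0, 0, 0], [0, 0, 0]],
  [[0, 0, 0], [0, 0, 0]],
  [[0, 0, 0], [0, 0, 0]],
  [[0, 0, 0], [0, 0, 0]],
  [[0, 0, 0], [0, 0, 0]],
], finger_gap=0.02, grip_force=40)

```text
time_s: 3.3
ee_pos: [0.5031, 0.1872, 0.0357]
eef_rot: [3.141, 0.0, 2.45]
force: [-0.3, 0.3, -0.1]
grip_width: 0.0492
grip_force: 0.0
```

```bash
python3 -c "
from h import *
plan([.503,.187,.035],2.449)"
```

```text
t 3.3 d [-0.0001 -0.0002  0.0007] rv [0.0002 0.0002 0.0009] F [-0.3  0.3 -0.1] M [-0.09  0.05  0.03] w 0.0492 gf 0.0
```

Request:
run_rows([
  [[0, 0, 0], [0, 0, 0]],
  [[0, 0, 0], [0, 0, 0]],
  [[0, 0, 0], [0, 0, 0]],
  [[0, 0, 0], [0, 0, 0]],
  [[0, 0, 0], [0, 0, 0]],
  [[0, 0, 0], [0, 0, 0]],
])

```text
time_s: 3.9
ee_pos: [0.503, 0.1872, 0.0354]
eef_rot: [3.142, 0.0, 2.45]
force: [0.5, 0.1, -0.3]
grip_width: 0.0291
grip_force: 40.0
```

Request:
run_rows([
  [[0, 0, -0.01], [0, 0, 0]],
  [[0, 0, -0.02], [0, 0, 0]],
  [[0, 0, -0.03], [0, 0, 0]],
  [[0, 0, -0.03], [0, 0, 0]],
  [[0, 0, -0.02], [0, 0, 0]],
  [[0, 0, -0.02], [0, 0, 0]],
  [[0, 0, -0.01], [0, 0, 0]],
  [[0, 0, 0], [0, 0, 0]],
])

```text
time_s: 4.7
ee_pos: [0.5034, 0.1873, 0.1768]
eef_rot: [3.14, 0.001, 2.45]
force: [-0.1, -0.0, -2.4]
grip_width: 0.0291
grip_force: 40.0
```

```bash
python3 -c "
from h import *
plan([.503,.187,.175],2.449)"
```

```text
t 4.7 d [ 0.0001 -0.0005  0.0018] rv [0.0018 0.0012 0.0008] F [-0.1 -0.  -2.4] M [-0.04  0.06  0.02] w 0.0291 gf 40.0
```

Request:
run_rows([
  [[-0.0249, -0.0269, -0.003], [0, 0, 0]],
  [[-0.0249, -0.0269, -0.003], [0, 0, 0]],
  [[-0.0249, -0.0269, -0.003], [0, 0, 0]],
  [[-0.0249, -0.0269, -0.003], [0, 0, 0]],
  [[-0.0249, -0.0269, -0.003], [0, 0, 0]],
  [[-0.0249, -0.0269, -0.003], [0, 0, 0]],
  [[-0.0249, -0.0269, -0.003], [0, 0, 0]],
  [[-0.0249, -0.0269, -0.003], [0, 0, 0]],
  [[-0.0249, -0.0269, -0.003], [0, 0, 0]],
  [[-0.0249, -0.0269, -0.003], [0, 0, 0]],
])

```text
time_s: 5.7
ee_pos: [0.5227, -0.1802, 0.2043]
eef_rot: [-3.141, -0.002, 2.45]
force: [0.8, -0.5, -2.6]
grip_width: 0.0292
grip_force: 40.0
```

Request:
run_rows([
  [[0, 0, 0], [0, 0, 0.081]],
  [[0, 0, 0], [0, 0, 0.081]],
  [[0, 0, 0], [0, 0, 0.081]],
  [[0, 0, 0], [0, 0, 0.081]],
  [[0, 0, 0], [0, 0, 0.081]],
  [[0, 0, 0], [0, 0, 0.081]],
  [[0, 0, 0], [0, 0, 0.081]],
  [[0, 0, 0], [0, 0, 0]],
  [[0, 0, 0], [0, 0, 0]],
])

```text
time_s: 6.6
ee_pos: [0.523, -0.1787, 0.2046]
eef_rot: [-3.141, -0.001, 1.885]
force: [-0.3, 0.5, -1.3]
grip_width: 0.029
grip_force: 40.0
```

Run:
```python
from h import *
plan([.5235,-.179,.2],1.881)
S=avg("scene",1);T=avg("top",2)
import pickle;pickle.dump((S,T),open("st2.pkl","wb"))
o=ctrl.get_obs();R=Ro.from_euler("xyz",o["eef_rot"])
for t in(.092,-.086):
    X=o["ee_pos"]+R.apply([t,0,.003]);print("expected tip",X.round(4),proj(S,X).round(1),proj(T,X).round(1))
f=lambda im,x,y,w,h:cv2.resize(im[y:y+h,x:x+w],(w*5,h*5),interpolation=cv2.INTER_CUBIC)
cv2.imwrite("pics/crop3.png",np.hstack([f(S["pixels"],160,110,80,90)*1,f(S["pixels"],220,110,70,90)]))
cv2.imwrite("pics/crop3t.png",f(T["pixels"],310,190,120,90))
```

```text
t 6.6 d [-0.0005  0.0004  0.0046] rv [-0.001  -0.0008  0.0042] F [-0.3  0.5 -1.3] M [-0.01  0.05 -0.01] w 0.029 gf 40.0
expected tip [ 0.4947 -0.0912  0.2022] [247.6 133.5] [339.6 238.3]
expected tip [ 0.5496 -0.2606  0.2022] [182.2 124.3] [412. 215.]
```

View pics/crop3.png

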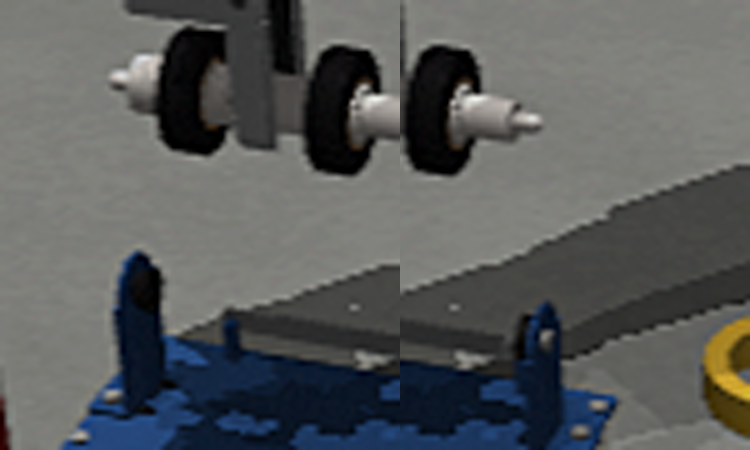

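View pics/crop3t.png

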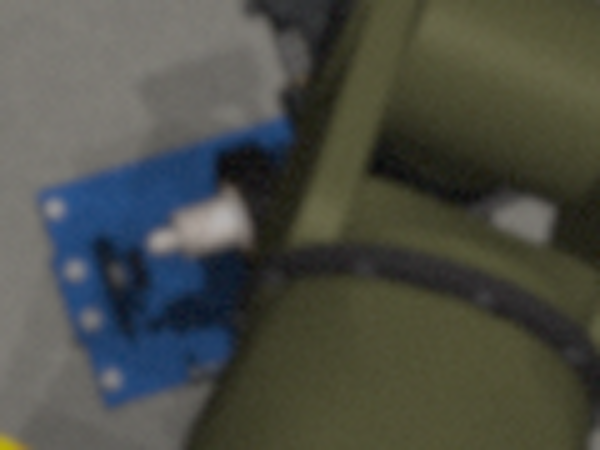

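Scene crop: sprung tip at (248.4,134.4), fixed tip at (181.6,125.6), both about 1.1 px lower than predicted. Top crop: sprung tip at (339.6,238.6), as predicted. So the grip is centred. I apply the 1.1 px scene bias to the cups.

Run:
```python
from h import *
import pickle
S,T=pickle.load(open("st2.pkl","rb"))
d=np.array([.3057,-.9521]);n=np.array([.9521,.3057])
def sh(k,X): print(k,np.round(X,4),"s",(X[:2]@d).round(4),"L",(X[:2]@n).round(4))
p,e=tri(S,(249.4,176.8),T,(333.2,244.5));sh("bolt tri",p);print(e)
sh("bolt S75",onz(S,(249.4,176.8),.075));sh("bolt T75",onz(T,(333.2,244.5),.075))
sh("cupN S75",onz(S,(189.4,167.0),.075))
p,e=tri(S,(248.4,133.3),T,(339.6,238.5));sh("tip_s",p)
print(proj(T,[.5496,-.2603,.075]),proj(S,[.5496,-.2603,.075]))
```

```text
bolt tri [ 0.4943 -0.0918  0.0757] s 0.2385 L 0.4425
0.0016606709340969482
bolt S75 [ 0.4931 -0.0917  0.075 ] s 0.238 L 0.4415
bolt T75 [ 0.4948 -0.0926  0.075 ] s 0.2394 L 0.4428
cupN S75 [ 0.5462 -0.2555  0.075 ] s 0.4103 L 0.4419
tip_s [ 0.4938 -0.0905  0.2028] s 0.2371 L 0.4425
[397.01058733 223.78286327] [187.23336213 167.01047111]
```

Request:
run_rows([
  [[0, 0, 0], [0, -0.07, 0]],
  [[0, 0, 0], [0, -0.07, 0]],
  [[0, 0, 0], [0, -0.06, 0]],
  [[0, 0, 0], [0, 0, 0]],
  [[0, 0, 0], [0, 0, 0]],
])

```text
time_s: 7.25
ee_pos: [0.5232, -0.1785, 0.2055]
eef_rot: [-3.142, 0.198, 1.884]
force: [-0.9, 0.8, -2.1]
grip_width: 0.0291
grip_force: 40.0
```

Add to h.py:
```python
YAW=1.8815
def tip(g,th=-.2,r=.092,P=(.4962,-.0990,.075),yaw=YAW):
    "TCP with tip_s g before point P along the tilted axis"
    G=Ro.from_euler("xyz",[np.pi,0,yaw])*Ro.from_rotvec([0,th,0])
    p=np.array(P)-G.apply([g+r,0,.003]);print(p.round(4));plan(p,yaw,th)
```

```bash
python3 -c "
from h import *
tip(.018)"
```

```text
[ 0.529  -0.2011  0.0998]
t 7.2 d [-0.0019 -0.0015  0.1082] rv [ 0.0004 -0.0016  0.0022] F [-0.9  0.8 -2.1] M [0.14 0.1  0.01] w 0.0291 gf 40.0
```

Request:
run_rows([
  [[-0.006, -0.0015, 0.01], [0, 0, 0.002]],
  [[0, 0, 0.018], [0, 0, 0]],
  [[0, 0, 0.018], [0, 0, 0]],
  [[0, 0, 0.018], [0, 0, 0]],
  [[0, 0, 0.015], [0, 0, 0]],
  [[0, 0, 0.012], [0, 0, 0]],
  [[0, 0, 0.01], [0, 0, 0]],
  [[0, 0, 0.007], [0, 0, 0]],
  [[0, 0, 0], [0, 0, 0]],
  [[0, 0, 0], [0, 0, 0]],
])

```text
time_s: 8.25
ee_pos: [0.5303, -0.2052, 0.1009]
eef_rot: [3.141, 0.2, 1.881]
force: [-0.1, 2.5, -0.1]
grip_width: 0.0293
grip_force: 40.0
```

Run:
```python
from h import *
tip(.018)
S=avg("scene",1);T=avg("top",2)
o=ctrl.get_obs();R=Ro.from_euler("xyz",o["eef_rot"])
for t in(.092,-.086):
    X=o["ee_pos"]+R.apply([t,0,.003]);print("expected tip",X.round(4),proj(S,X).round(1),proj(T,X).round(1))
f=lambda im,x,y,w,h:cv2.resize(im[y:y+h,x:x+w],(w*8,h*8),interpolation=cv2.INTER_CUBIC)
cv2.imwrite("pics/crop4.png",np.hstack([f(S["pixels"],170,140,25,60),f(S["pixels"],225,140,35,60),f(T["pixels"],318,220,35,60)]))
```

```text
[ 0.529  -0.2011  0.0998]
t 8.2 d [ 0.0045 -0.      0.0002] rv [ 0.0005 -0.0001 -0.0007] F [-0.1  2.5 -0.1] M [0.33 0.2  0.01] w 0.0293 gf 40.0
expected tip [ 0.503  -0.12    0.0798] [238.5 173.6] [344.  241.2]
expected tip [ 0.5562 -0.2861  0.1152] [176.9 152.3] [411.5 218.7]
```

View pics/crop4.png

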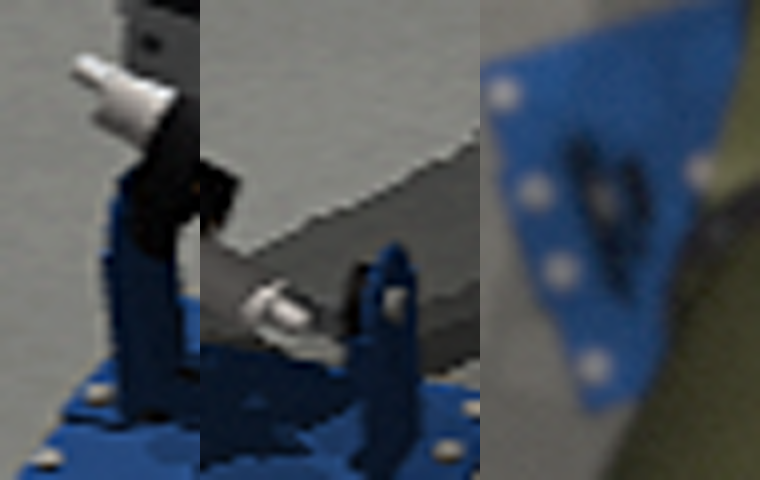

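The picture shows the sprung tip at scene (238.5,180), about 5.5 px below prediction, and the fixed tip at (179.4,148), about 5.5 px above. The roll touched the far cup's rim and the spindle turned in the grip. I back off, grip harder and measure the real tilt.

Request:
run_rows([
  [[0.006, 0, 0], [0, 0, 0]],
  [[0, 0, 0], [0, 0, 0]],
  [[-0.002, 0, -0.01], [0, 0, 0]],
  [[-0.004, 0, -0.02], [0, 0, 0]],
  [[-0.004, 0, -0.02], [0, 0, 0]],
  [[0, 0, 0], [0, 0, 0]],
  [[0, 0, 0], [0, 0, 0]],
], grip_force=60)

```text
time_s: 9.1
ee_pos: [0.5283, -0.1996, 0.1506]
eef_rot: [3.141, 0.2, 1.881]
force: [0.4, 0.8, -2.1]
grip_width: 0.0286
grip_force: 60.0
```

Add to h.py:
```python
def spin(c=None,bias=1.1,roi=((160,60),(290,200))):
    "spindle tilt in the tool's x-z plane from the scene view: white end caps' extreme pixels"
    S=c or eyes.camera("scene");o=ctrl.get_obs();R=Ro.from_euler("xyz",o["eef_rot"]);pn=R.apply([0,1,0])
    out=[]
    hsv=cv2.cvtColor(S["pixels"],cv2.COLOR_BGR2HSV).astype(int);w=(hsv[...,2]>140)&(hsv[...,1]<45)
    for sx in(.092,-.086):
        e=proj(S,o["ee_pos"]+R.apply([sx,0,.003]))
        yy,xx=np.nonzero(w);k=(np.hypot(xx-e[0],yy-e[1])<18);P=np.stack([xx[k],yy[k]],1)
        t=P[:,0]*np.sign(sx);q=P[t>=t.max()-1].mean(0) if len(P) else np.array([np.nan]*2)
        C,d=ray(S,q[0],q[1]-bias);X=C+d*(((o["ee_pos"]-C)@pn)/(d@pn));l=R.inv().apply(X-o["ee_pos"])
        out.append(l);print("tip px",q,"exp",e.round(1),"world",X.round(4),"tool",l.round(4))
    v=out[0]-out[1];print("extra tilt",np.arctan2(v[2],v[0]).round(3),"len",np.linalg.norm(v).round(4));return S
```

Run:
```python
from h import *
tip(.018);S=spin()
cv2.imwrite("pics/crop5.png",cv2.resize(S["pixels"][70:200,150:290],None,fx=4,fy=4,interpolation=2))
```

```text
[ 0.529  -0.2011  0.0998]
t 9.1 d [0.0085 0.0002 0.0501] rv [ 0.0007  0.0003 -0.0009] F [ 0.4  0.8 -2.1] M [ 0.12  0.08 -0.04] w 0.0286 gf 60.0
tip px [257. 158.] exp [240.1 157.7] world [ 0.4865 -0.07    0.1388] tool [ 0.1354 -0.     -0.0161]
tip px [179.75 131.  ] exp [177.1 136.2] world [ 0.5508 -0.2707  0.1837] tool [-0.08   -0.     -0.0183]
extra tilt 0.01 len 0.2155
```

View pics/crop5.png

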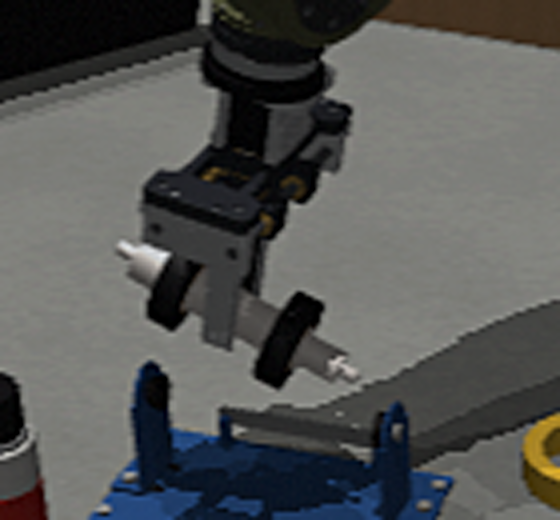

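Sprung tip at scene (239,164.3), fixed tip at (179.8,131.3): the spindle is clearly steeper than the tool.

Run:
```python
from h import *
S=eyes.camera("scene");o=ctrl.get_obs();R=Ro.from_euler("xyz",o["eef_rot"]);pn=R.apply([0,1,0]);L=[]
for q in((239,164.3),(179.8,131.3)):
    C,d=ray(S,q[0],q[1]-1.1);X=C+d*(((o["ee_pos"]-C)@pn)/(d@pn));l=R.inv().apply(X-o["ee_pos"]);L.append(l);print(X.round(4),l.round(4))
v=L[0]-L[1];a=np.arctan2(v[2],v[0]);print(a,np.linalg.norm(v),"x0 in tool",(L[1]+v*86/178).round(4))
for a in(.15,.17,.19,.21,.23):
  for c in(0,.002): print(a,c,[proj(S,o["ee_pos"]+R.apply([c+t*np.cos(a),0,.003+t*np.sin(a)])).round(1)+[0,1.1] for t in(.092,-.086)])
```

```text
[ 0.5017 -0.1178  0.1116] [ 0.0915 -0.      0.0202]
[ 0.5507 -0.2707  0.1828] [-0.08    0.     -0.0178]
0.2181139597255548 0.17568521283422353 x0 in tool [0.0029 0.     0.0006]
0.15 0 [array([239. , 163.1]), array([177.8, 133.3])]
0.15 0.002 [array([239.7, 163.4]), array([178.5, 133.6])]
0.17 0 [array([238.8, 163.7]), array([177.9, 132.8])]
0.17 0.002 [array([239.5, 163.9]), array([178.7, 133. ])]
0.19 0 [array([238.6, 164.2]), array([178.1, 132.3])]
0.19 0.002 [array([239.3, 164.4]), array([178.8, 132.5])]
0.21 0 [array([238.3, 164.7]), array([178.3, 131.8])]
0.21 0.002 [array([239., 165.]), array([179., 132.])]
0.23 0 [array([238.1, 165.2]), array([178.4, 131.2])]
0.23 0.002 [array([238.8, 165.5]), array([179.2, 131.5])]
```

Add to h.py:
```python
A,C0=.205,.002
def go(g,phi,r=.092,P=(.4962,-.0990,.075),yaw=YAW):
    th=-(phi-A);G=Ro.from_euler("xyz",[np.pi,0,yaw])*Ro.from_rotvec([0,th,0]);ax=np.array([np.cos(A),0,np.sin(A)])
    p=np.array(P)-G.apply(np.array([C0,0,.003])+ax*(r+g));plan(p,yaw,th)
def look(g=None):
    "now: tip_s (relaxed) by arm"
    o=ctrl.get_obs();R=Ro.from_euler("xyz",o["eef_rot"]);ax=np.array([np.cos(A),0,np.sin(A)]);b=np.array([C0,0,.003])
    for r in(.092,-.086):
        X=o["ee_pos"]+R.apply(b+ax*r);print(X.round(4),end=" ")
    print("axis drop",-R.apply(ax)[2].round(3))
```

```text
(no output)
```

Request:
run_rows([
  [[0, 0, 0], [0, 0.05, 0]],
  [[0, 0, 0], [0, 0.055, 0]],
  [[0, 0, 0], [0, 0, 0]],
  [[0, 0, 0], [0, 0, 0]],
])

```text
time_s: 9.6
ee_pos: [0.528, -0.1997, 0.1497]
eef_rot: [-3.141, 0.096, 1.88]
force: [-0.6, 0.5, -2.7]
grip_width: 0.0293
grip_force: 60.0
```

```bash
python3 -c "
from h import *
look();go(.014,.3)"
```

```text
[ 0.5007 -0.1143  0.1193] [ 0.5525 -0.2763  0.172 ] axis drop 0.296
t 9.6 d [0.0064 0.0006 0.0398] rv [-0.0009  0.0007 -0.0011] F [-0.6  0.5 -2.7] M [0.   0.08 0.04] w 0.0293 gf 60.0
```

Request:
run_rows([
  [[0.001, 0.0003, 0.008], [0, 0, 0]],
  [[0.001, 0.0003, 0.008], [0, 0, 0]],
  [[0.001, 0, 0.008], [0, 0, 0]],
  [[0.001, 0, 0.008], [0, 0, 0]],
  [[0.001, 0, 0.005], [0, 0, 0]],
  [[0.001, 0, 0.003], [0, 0, 0]],
  [[0, 0, 0], [0, 0, 0]],
  [[0, 0, 0], [0, 0, 0]],
])

```text
time_s: 10.4
ee_pos: [0.5283, -0.1973, 0.1104]
eef_rot: [3.141, 0.095, 1.881]
force: [-0.1, -0.6, -2.6]
grip_width: 0.0287
grip_force: 60.0
```

Run:
```python
from h import *
look();go(.0,.3)
S=eyes.camera("scene");T=avg("top",1)
o=ctrl.get_obs();R=Ro.from_euler("xyz",o["eef_rot"])
for t in(.092,-.086): X=o["ee_pos"]+R.apply([C0+t*np.cos(A),0,.003+t*np.sin(A)]);print(proj(S,X).round(1)+[0,1.1],proj(T,X).round(1))
cv2.imwrite("pics/crop6.png",np.hstack([cv2.resize(S["pixels"][110:210,165:265],(500,500),interpolation=2)]))
```

```text
[ 0.501 -0.112  0.08 ] [ 0.5529 -0.2739  0.1327] axis drop 0.296
t 10.4 d [ 0.0142 -0.0006  0.0037] rv [ 0.0006  0.0002 -0.0007] F [-0.1 -0.6 -2.6] M [0.04 0.04 0.03] w 0.0287 gf 60.0
[241.4 175.2] [340.9 241.9]
[180.4 148.3] [408.8 218.8]
```

View pics/crop6.png

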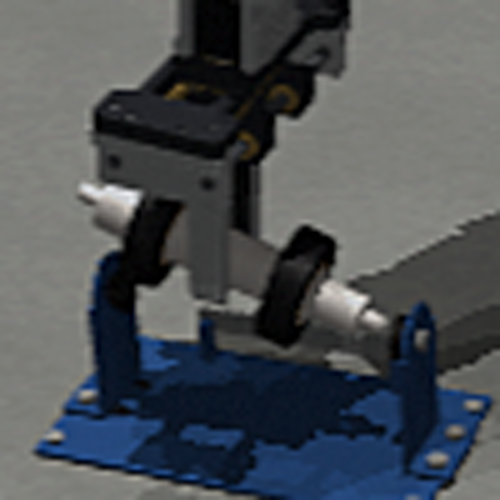

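The picture shows the sprung nose at scene (242,174.5), just in front of the +y cup, and the fixed end above the other cheek. Advance into the cup.

Request:
run_rows([
  [[0.0025, -0.0002, 0.0006], [0, 0, 0]],
  [[0.0025, -0.0002, 0.0006], [0, 0, 0]],
  [[0.0025, -0.0002, 0.0006], [0, 0, 0]],
  [[0.0025, 0, 0.0006], [0, 0, 0]],
  [[0.0015, 0, 0.0005], [0, 0, 0]],
  [[0, 0, 0], [0, 0, 0]],
  [[0, 0, 0], [0, 0, 0]],
])

```text
time_s: 11.2
ee_pos: [0.5243, -0.1868, 0.1063]
eef_rot: [3.141, 0.095, 1.881]
force: [-1.1, -0.7, -2.8]
grip_width: 0.0291
grip_force: 60.0
```

```bash
python3 -c "
from h import *
look();go(0,.3)"
```

```text
[ 0.4969 -0.1015  0.0759] [ 0.5488 -0.2634  0.1285] axis drop 0.296
t 11.2 d [0.0027 0.0001 0.0006] rv [ 0.0003  0.     -0.0006] F [-1.1 -0.7 -2.8] M [-0.02  0.06 -0.01] w 0.0291 gf 60.0
```

Request:
run_rows([
  [[0.001, 0, 0.0002], [0, 0, 0]],
  [[0.001, 0, 0.0002], [0, 0, 0]],
  [[0.001, 0, 0.0002], [0, 0, 0]],
  [[0, 0, 0], [0, 0, 0]],
])

```text
time_s: 11.6
ee_pos: [0.5235, -0.1842, 0.1055]
eef_rot: [3.141, 0.096, 1.881]
force: [0.7, -2.9, -1.0]
grip_width: 0.0288
grip_force: 60.0
```

Request:
run_rows([
  [[0.001, 0, 0.0002], [0, 0, 0]],
  [[0.001, 0, 0.0002], [0, 0, 0]],
  [[0, 0, 0], [0, 0, 0]],
])

```text
time_s: 11.9
ee_pos: [0.5228, -0.1822, 0.1049]
eef_rot: [3.141, 0.095, 1.881]
force: [0.5, -3.7, -0.7]
grip_width: 0.0287
grip_force: 60.0
```

```bash
python3 -c "
from h import *
look();go(0,.3)"
```

```text
[ 0.4955 -0.0969  0.0745] [ 0.5473 -0.2589  0.1271] axis drop 0.296
t 11.9 d [-0.0022  0.0001 -0.0003] rv [ 0.0005  0.0004 -0.0007] F [ 0.5 -3.7 -0.7] M [-0.74 -0.1  -0.04] w 0.0287 gf 60.0
```

Request:
run_rows([
  [[0.001, 0, 0.0002], [0, 0, 0]],
  [[0.001, 0, 0.0002], [0, 0, 0]],
  [[0.001, 0, 0.0002], [0, 0, 0]],
  [[0.001, 0, 0.0002], [0, 0, 0]],
  [[0.001, 0, 0.0002], [0, 0, 0]],
  [[0.001, 0, 0.0002], [0, 0, 0]],
  [[0, 0, 0], [0, 0, 0]],
])

```text
time_s: 12.6
ee_pos: [0.5212, -0.177, 0.1033]
eef_rot: [3.141, 0.096, 1.881]
force: [1.4, -8.4, -0.2]
grip_width: 0.0291
grip_force: 60.0
```

Run:
```python
from h import *
look();go(0,.3)
S=eyes.camera("scene");o=ctrl.get_obs();R=Ro.from_euler("xyz",o["eef_rot"])
X=o["ee_pos"]+R.apply([C0-.086*np.cos(A),0,.003-.086*np.sin(A)]);e=proj(S,X);print("tip_f exp",e.round(1)+[0,1.1])
h=cv2.cvtColor(S["pixels"],cv2.COLOR_BGR2HSV).astype(int);yy,xx=np.nonzero((h[...,2]>140)&(h[...,1]<45));k=np.hypot(xx-e[0],yy-e[1])<8;P=np.stack([xx[k],yy[k]],1);print(P[P[:,0]<=P[:,0].min()+1].mean(0))
```

```text
[ 0.4939 -0.0917  0.0728] [ 0.5457 -0.2535  0.1256] axis drop 0.297
t 12.6 d [-0.0079  0.     -0.0013] rv [ 0.0009  0.0013 -0.0006] F [ 1.4 -8.4 -0.2] M [-1.47 -0.24  0.04] w 0.0291 gf 60.0
tip_f exp [188.2 151.8]
[188.66666667 150.66666667]
```

Request:
run_rows([
  [[0.001, 0, 0.0002], [0, 0, 0]],
  [[0.001, 0, 0.0002], [0, 0, 0]],
  [[0.001, 0, 0.0002], [0, 0, 0]],
  [[0.001, 0, 0.0002], [0, 0, 0]],
  [[0.001, 0, 0.0002], [0, 0, 0]],
  [[0.001, 0, 0.0002], [0, 0, 0]],
  [[0, 0, 0], [0, 0, 0]],
  [[0, 0, 0], [0, 0, 0]],
])

```text
time_s: 13.45
ee_pos: [0.5197, -0.1719, 0.1019]
eef_rot: [3.14, 0.097, 1.881]
force: [1.9, -10.8, 0.6]
grip_width: 0.0287
grip_force: 60.0
```

```bash
python3 -c "
from h import *
look();go(0,.3)
for _ in range(3): eyes.camera('top');print(ctrl.get_obs()['force'].round(2))"
```

```text
[ 0.4924 -0.0867  0.0713] [ 0.5442 -0.2485  0.1243] axis drop 0.298
t 13.4 d [-0.0133 -0.     -0.0022] rv [ 0.0014  0.0024 -0.0007] F [  1.9 -10.8   0.6] M [-2.1  -0.31  0.08] w 0.0287 gf 60.0
[  2.76 -11.19   0.92]
[  1.56 -11.78   1.03]
[  2.25 -11.69  -0.28]
```

Request:
run_rows([
  [[0.0008, 0, 0.0002], [0, 0, 0]],
  [[0.0008, 0, 0.0002], [0, 0, 0]],
  [[0.0007, 0, 0.0002], [0, 0, 0]],
  [[0, 0, 0], [0, 0, 0]],
  [[0, 0, 0], [0, 0, 0]],
])

```text
time_s: 14.1
ee_pos: [0.5191, -0.17, 0.1012]
eef_rot: [3.14, 0.098, 1.881]
force: [2.6, -12.1, 1.4]
grip_width: 0.0289
grip_force: 60.0
```

```bash
python3 -c "
from h import *
look();go(0,.3)
f=[]
for _ in range(5): eyes.camera('top');f.append(ctrl.get_obs()['force'])
print(np.mean(f,0))"
```

```text
[ 0.4918 -0.0847  0.0706] [ 0.5436 -0.2466  0.1236] axis drop 0.298
t 14.1 d [-0.0153 -0.0001 -0.0027] rv [ 0.0016  0.0028 -0.0008] F [  2.6 -12.1   1.4] M [-2.38 -0.31  0.15] w 0.0289 gf 60.0
[  2.42292996 -12.63461777   1.16948824]
```

Request:
run_rows([
  [[-0.0005, 0, 0.0023], [0, 0.03, 0]],
  [[-0.0005, 0, 0.0023], [0, 0.03, 0]],
  [[-0.0005, 0, 0.0023], [0, 0.03, 0]],
  [[-0.0005, 0, 0.0023], [0, 0.03, 0]],
  [[-0.0005, 0, 0.0023], [0, 0.03, 0]],
  [[0, 0, 0], [0, 0, 0]],
])

```text
time_s: 14.95
ee_pos: [0.52, -0.1732, 0.0893]
eef_rot: [3.14, -0.053, 1.88]
force: [3.9, -13.1, 0.6]
grip_width: 0.0287
grip_force: 60.0
```

Run:
```python
from h import *
look()
f=[];S=eyes.camera("scene")
for _ in range(4): eyes.camera('top');f.append(ctrl.get_obs()['force'])
print(np.mean(f,0).round(2),ctrl.get_obs()["moment"].round(2))
o=ctrl.get_obs();R=Ro.from_euler("xyz",o["eef_rot"])
for r in(.076,-.086): X=o["ee_pos"]+R.apply([C0+r*np.cos(A),0,.003+r*np.sin(A)]);e=proj(S,X);print("exp",X.round(4),"s",(X[:2]@[.3057,-.9521]).round(4),e.round(1)+[0,1.1])
h=cv2.cvtColor(S["pixels"],cv2.COLOR_BGR2HSV).astype(int);yy,xx=np.nonzero((h[...,2]>140)&(h[...,1]<45));k=np.hypot(xx-e[0],yy-e[1])<8;P=np.stack([xx[k],yy[k]],1);print(P[P[:,0]<=P[:,0].min()+1].mean(0))
cv2.imwrite("pics/crop7.png",cv2.resize(S["pixels"][120:210,165:265],None,fx=7,fy=6.5,interpolation=2))
```

```text
[ 0.4917 -0.0845  0.0725] [ 0.5452 -0.2521  0.0994] axis drop 0.151
[  2.5  -12.72  -0.09] [-2.34 -0.41  0.13]
exp [ 0.4964 -0.0993  0.075 ] s 0.2463 [246.3 177.6]
exp [ 0.5452 -0.2518  0.0997] s 0.4064 [189.8 160.4]
[190.5 159.5]
```

View pics/crop7.png

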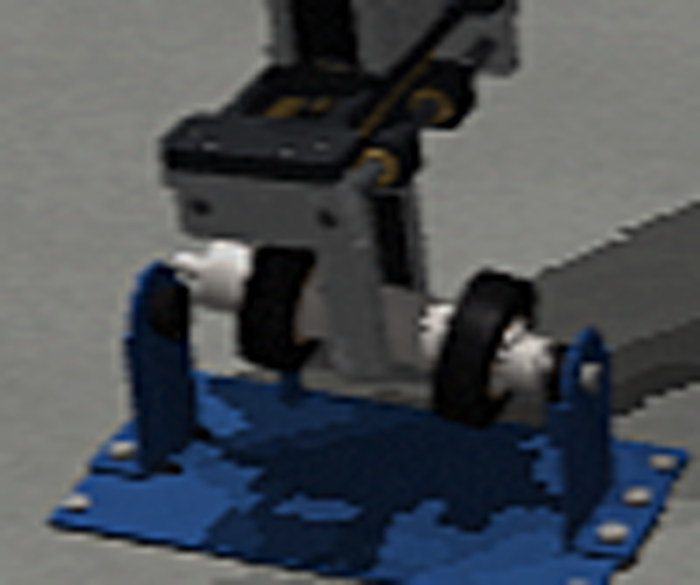

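The sprung end is seated in the +y cup, and the fixed pin hovers above the -y cup at scene (190.5,159.5). Force is about 13 N, so I press slightly more and then level.

Request:
run_rows([
  [[0.0005, 0, 0.0001], [0, 0, 0]],
  [[0.0005, 0, 0.0001], [0, 0, 0]],
  [[0, 0, 0], [0, 0, 0]],
  [[0, 0, 0], [0, 0, 0]],
])

```text
time_s: 15.6
ee_pos: [0.5197, -0.172, 0.0895]
eef_rot: [3.14, -0.052, 1.881]
force: [2.4, -13.5, -0.4]
grip_width: 0.0289
grip_force: 60.0
```

Add to h.py:
```python
def st():
    look();f=[]
    for _ in range(4): eyes.camera('top');f.append(ctrl.get_obs()['force'])
    o=ctrl.get_obs();R=Ro.from_euler("xyz",o["eef_rot"]);ax=R.apply([np.cos(A),0,np.sin(A)]);F=np.mean(f,0)-[0,0,-2.2]
    print("F",F.round(2),"axial",(F@ax).round(2),"M",o["moment"].round(2))
    X=o["ee_pos"]+R.apply([C0-.086*np.cos(A),0,.003-.086*np.sin(A)]);print("tip_f",X.round(4),"s",(X[:2]@[.3057,-.9521]).round(4))
```

```bash
python3 -c "
from h import *
st()"
```

```text
[ 0.4914 -0.0833  0.0725] [ 0.545  -0.2509  0.0997] axis drop 0.153
F [  2.68 -13.28   2.68] axial -13.72 M [-2.45 -0.41  0.1 ]
tip_f [ 0.5449 -0.2509  0.0997] s 0.4055
```

Request:
run_rows([
  [[-0.0005, 0, 0.0023], [0, 0.03, 0]],
  [[-0.0005, 0, 0.0023], [0, 0.03, 0]],
  [[0, 0, 0], [0, 0, 0]],
])

```text
time_s: 16.1
ee_pos: [0.5199, -0.1729, 0.0844]
eef_rot: [3.14, -0.113, 1.88]
force: [3.7, -12.2, -0.5]
grip_width: 0.0288
grip_force: 60.0
```

```bash
python3 -c "
from h import *
st()"
```

```text
[ 0.4913 -0.0834  0.0732] [ 0.5452 -0.2523  0.0896] axis drop 0.092
F [  3.03 -13.31   1.32] axial -13.66 M [-2.37 -0.52  0.12]
tip_f [ 0.5453 -0.2521  0.0899] s 0.4067
```

Request:
run_rows([
  [[-0.0003, 0, 0.0011], [0, 0.015, 0]],
  [[-0.0003, 0, 0.0012], [0, 0.015, 0]],
  [[0, 0, 0], [0, 0, 0]],
])

```text
time_s: 16.6
ee_pos: [0.52, -0.1731, 0.0822]
eef_rot: [3.14, -0.142, 1.88]
force: [3.7, -13.2, -0.3]
grip_width: 0.0289
grip_force: 60.0
```

```bash
python3 -c "
from h import *
st()"
```

```text
[ 0.4913 -0.0834  0.0737] [ 0.5454 -0.2526  0.0849] axis drop 0.063
F [  2.89 -12.93   1.46] axial -13.26 M [-2.42 -0.46  0.11]
tip_f [ 0.5454 -0.2525  0.085 ] s 0.4071
```

Request:
run_rows([
  [[-0.0003, 0, 0.0011], [0, 0.015, 0]],
  [[-0.0003, 0, 0.0012], [0, 0.015, 0]],
  [[-0.0003, 0, 0.0011], [0, 0.015, 0]],
  [[0, 0, 0], [0, 0, 0]],
])

```text
time_s: 17.2
ee_pos: [0.5201, -0.1734, 0.0785]
eef_rot: [3.14, -0.187, 1.88]
force: [3.2, -12.1, -0.6]
grip_width: 0.0289
grip_force: 60.0
```

Run:
```python
from h import *
st()
S=eyes.camera("scene");cv2.imwrite("pics/crop8.png",cv2.resize(S["pixels"][120:210,165:265],None,fx=7,fy=6.5,interpolation=2))
```

```text
[ 0.4913 -0.0834  0.0743] [ 0.5455 -0.2529  0.0775] axis drop 0.018
F [  2.87 -12.85   0.61] axial -13.12 M [-2.41 -0.54  0.15]
tip_f [ 0.5455 -0.2528  0.0777] s 0.4075
```

View pics/crop8.png

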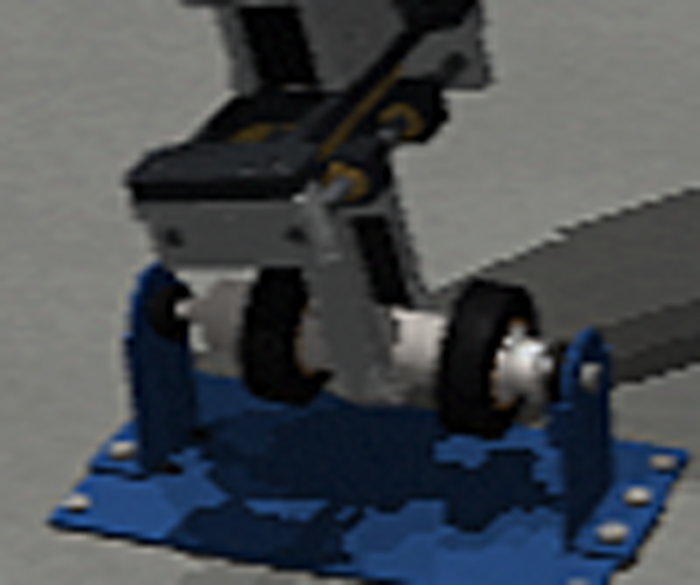

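The fixed pin at crop (185,312) now sits in front of the middle of the far cup and no stray force shows. Finish levelling and ease it out into the cup.

Request:
run_rows([
  [[-0.0003, 0, 0.0014], [0, 0.018, 0]],
  [[0, 0, 0], [0, 0, 0]],
  [[-0.001, 0, -0.0002], [0, 0, 0]],
  [[-0.001, 0, -0.0002], [0, 0, 0]],
  [[-0.001, 0, -0.0002], [0, 0, 0]],
  [[0, 0, 0], [0, 0, 0]],
])

```text
time_s: 18.05
ee_pos: [0.521, -0.1761, 0.0772]
eef_rot: [3.14, -0.205, 1.881]
force: [2.2, -11.2, -1.2]
grip_width: 0.0287
grip_force: 60.0
```

```bash
python3 -c "
from h import *
st()"
```

```text
[ 0.4921 -0.086   0.0747] [ 0.5464 -0.2556  0.0746] axis drop -0.0
F [  2.35 -11.43   0.95] axial -11.6 M [-2.15 -0.46  0.02]
tip_f [ 0.5464 -0.2555  0.0746] s 0.4102
```

Request:
run_rows([
  [[-0.001, 0, -0.0002], [0, 0, 0]],
  [[-0.001, 0, -0.0002], [0, 0, 0]],
  [[-0.001, 0, -0.0002], [0, 0, 0]],
  [[-0.001, 0, -0.0002], [0, 0, 0]],
  [[0, 0, 0], [0, 0, 0]],
])

```text
time_s: 18.75
ee_pos: [0.5221, -0.1796, 0.077]
eef_rot: [3.14, -0.206, 1.881]
force: [3.0, -9.0, -1.6]
grip_width: 0.0288
grip_force: 60.0
```

```bash
python3 -c "
from h import *
st()"
```

```text
[ 0.4933 -0.0895  0.0746] [ 0.5475 -0.2591  0.0744] axis drop -0.001
F [ 1.94 -9.04  0.79] axial -9.2 M [-1.68 -0.39  0.09]
tip_f [ 0.5475 -0.259   0.0744] s 0.4139
```

Request:
run_rows([
  [[-0.001, 0, -0.0002], [0, 0, 0]],
  [[-0.001, 0, -0.0002], [0, 0, 0]],
  [[0, 0, 0], [0, 0, 0]],
])

```text
time_s: 19.25
ee_pos: [0.5226, -0.1814, 0.077]
eef_rot: [3.14, -0.206, 1.881]
force: [2.0, -7.8, -1.2]
grip_width: 0.0288
grip_force: 60.0
```

```bash
python3 -c "
from h import *
st()"
```

```text
[ 0.4938 -0.0913  0.0746] [ 0.5481 -0.2608  0.0743] axis drop -0.001
F [ 2.3  -8.25  0.99] axial -8.56 M [-1.56 -0.42  0.04]
tip_f [ 0.548  -0.2607  0.0743] s 0.4158
```

Request:
run_rows([
  [[-0.0005, 0, -0.0001], [0, 0, 0]],
  [[-0.0005, 0, -0.0001], [0, 0, 0]],
  [[0, 0, 0], [0, 0, 0]],
])

```text
time_s: 19.75
ee_pos: [0.5229, -0.1822, 0.0769]
eef_rot: [3.141, -0.207, 1.881]
force: [2.8, -7.2, -1.9]
grip_width: 0.0293
grip_force: 60.0
```

```bash
python3 -c "
from h import *
st()"
```

```text
[ 0.4941 -0.0921  0.0746] [ 0.5483 -0.2617  0.0743] axis drop -0.002
F [ 2.33 -7.04  0.78] axial -7.41 M [-1.42 -0.33  0.02]
tip_f [ 0.5483 -0.2617  0.0742] s 0.4167
```

Request:
run_rows([
  [[-0.0005, 0, -0.0001], [0, 0, 0]],
  [[-0.0003, 0, -0.0001], [0, 0, 0]],
  [[0, 0, 0], [0, 0, 0]],
])

```text
time_s: 20.25
ee_pos: [0.5229, -0.1824, 0.0769]
eef_rot: [3.141, -0.208, 1.881]
force: [2.5, -3.9, -0.4]
grip_width: 0.0285
grip_force: 60.0
```

```bash
python3 -c "
from h import *
st()"
```

```text
[ 0.4941 -0.0923  0.0746] [ 0.5484 -0.2619  0.0741] axis drop -0.003
F [ 1.82 -3.03  1.78] axial -3.44 M [-0.71 -0.32 -0.03]
tip_f [ 0.5484 -0.2619  0.0741] s 0.417
```

Request:
run_rows([
  [[-0.0003, 0, -0.0001], [0, 0, 0]],
  [[-0.0003, 0, -0.0001], [0, 0, 0]],
  [[0, 0, 0], [0, 0, 0]],
])

```text
time_s: 20.75
ee_pos: [0.523, -0.1825, 0.0769]
eef_rot: [3.141, -0.209, 1.881]
force: [1.1, 2.8, 1.6]
grip_width: 0.0285
grip_force: 60.0
```

```bash
python3 -c "
from h import *
st()"
```

```text
[ 0.4941 -0.0925  0.0747] [ 0.5484 -0.262   0.074 ] axis drop -0.004
F [0.45 4.16 2.72] axial 3.84 M [ 0.79 -0.09  0.  ]
tip_f [ 0.5484 -0.262   0.074 ] s 0.4171
```

Request:
run_rows([
  [[0.0003, 0, 0.0001], [0, 0, 0]],
  [[0, 0, 0], [0, 0, 0]],
  [[0, 0, 0], [0, 0, 0]],
  [[0, 0, 0], [0, 0, 0]],
], grip_force=10)

```text
time_s: 21.35
ee_pos: [0.523, -0.1829, 0.0768]
eef_rot: [3.141, -0.208, 1.881]
force: [1.7, 0.5, -3.4]
grip_width: 0.0298
grip_force: 10.0
```

Request:
run_rows([
  [[0, 0, 0], [0, 0, 0]],
  [[0, 0, 0], [0, 0, 0]],
  [[0, 0, 0], [0, 0, 0]],
  [[0, 0, 0], [0, 0, 0]],
  [[0, 0, 0], [0, 0, 0]],
  [[0, 0, 0], [0, 0, 0]],
  [[0, 0, 0], [0, 0, 0]],
], finger_gap=0.07)

```text
time_s: 22.05
ee_pos: [0.5229, -0.1828, 0.0769]
eef_rot: [3.141, -0.208, 1.881]
force: [0.4, 0.2, 0.3]
grip_width: 0.07
grip_force: 0.0
```

Request:
run_rows([
  [[0, 0, -0.005], [0, 0, 0]],
  [[0, 0, -0.01], [0, 0, 0]],
  [[0, 0, -0.02], [0, 0, 0]],
  [[0, 0, -0.025], [0, 0, 0]],
  [[0, 0, -0.03], [0, 0, 0]],
  [[0, 0, -0.03], [0, 0, 0]],
  [[0, 0, -0.03], [0, 0, 0]],
  [[0, 0, -0.01], [0, 0, 0]],
  [[0, 0, 0], [0, 0, 0]],
  [[0, 0, 0], [0, 0, 0]],
])

```text
time_s: 23.05
ee_pos: [0.5326, -0.2139, 0.2322]
eef_rot: [-3.141, -0.209, 1.881]
force: [-1.0, -0.4, -0.5]
grip_width: 0.0701
grip_force: 0.0
```

Run:
```python
from h import *
S=eyes.camera("scene");T=eyes.camera("top")
cv2.imwrite("pics/crop9.png",np.hstack([cv2.resize(S["pixels"][140:220,160:270],(440,320),interpolation=2),cv2.resize(T["pixels"][195:275,305:415],(440,320),interpolation=2)])[:, :800])
```

```text
(no output)
```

View pics/crop9.png

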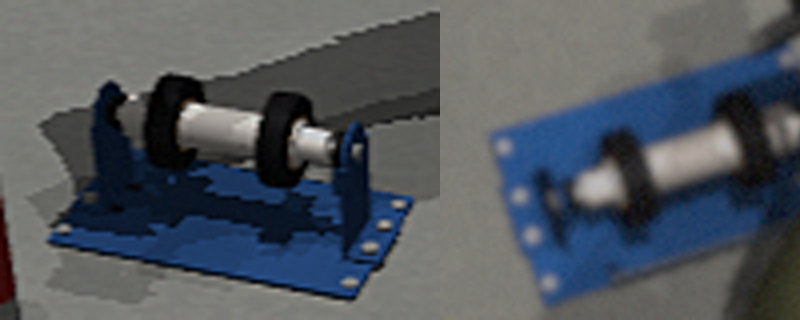

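The spindle hangs level between both cups, with both pins inside, and the gripper is clear. Handing in.

```bash
python3 -c "
from station import ctrl
print(ctrl.hand_in())"
```

```text
the job is handed in; nothing more can be done
None
```

The spindle is back in the dispenser, held level between the two cups by its own spring with the gripper clear, and the job is handed in; the arm's force readings stayed under about 14 N, and the interface returned no verdict.

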